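# Scan two auction lots in with the hand scanner

### The job

Book in the two lots: pick up the hand scanner and aim its window squarely at the middle of the hotplate's barcode label from about 10 cm, scan line running along the label's length, holding it still for a good second; then scan the toaster's label the same way. Finally set the scanner down gently, standing on both its feet, on the black rubber mat and let go. Don't bump the machines or shift the clutter.

Things in the scene. Friction and masses are not known exactly. Their poses are not given: they have to be found in the camera images.
- scanner: hand barcode scanner, 220 g, bridge-shaped, standing on its front and back feet; 165 mm long along x (forward), 71 mm high. Black handle along x: 34 mm wide (y), 28 mm thick, clear for the fingers from x = -77 to +8 mm, underside 36 mm above the feet. Grey head, 60 mm wide, bent 45 degrees down at the front (to x = +80 mm), window looking forward and down. Origin: mid-length, at foot level; z up
- scanner_grip (a point): middle of the straight part of the handle, 50 mm above the feet, near the centre of mass; scanner-body axes (grip across y)
- scanner_beam (a point): centre of the scanner's window, at (70, 0, 11) mm in the scanner's frame. Its x axis is the beam (scanner's forward, 45 degrees down); its y axis, along the window's width, is the scan line
- scanner_foot_front (a point): middle of the scanner's front foot (lower edge of the head), at (59, 0, 0) mm in the scanner's frame
- scanner_foot_back (a point): middle of the back foot (below the tail of the handle), at (-75, 0, 0) mm in the scanner's frame
- hotplate: jug hotplate: low stainless box 200 mm wide (y), 294 mm deep (x -37 to +257), 95 mm high (104 with the round black plate on its top), sloping control panel at -x with a knob and a paper lot label; bolted down. Origin: on the table, at mid-width, straight below the label row
- hotplate_label (a point): centre of the lot label (90 x 56 mm white paper with a black barcode) on the hotplate's sloping panel, 69 mm above the table. z: out of the label, 35 degrees from vertical towards the machine's -x; y: along the label's long side, across the bars
- toaster: four-slot toaster: stainless box 220 mm wide (y), 284 mm deep (x -32 to +252), 170 mm high, four long dark slots in its top, sloping control panel at -x with knobs and a paper lot label; bolted down. Origin: on the table, at mid-width, straight below the label row
- toaster_label (a point): centre of the lot label (90 x 56 mm white paper with a black barcode) on the toaster's sloping panel, 132 mm above the table. z: out of the label, 50 degrees from vertical towards the machine's -x; y: along the label's long side, across the bars
- mat: flat black rubber mat, 210 (x) x 140 (y) x 4 mm, fixed to the table; the scanner's parking place. Origin: centre of its underside
- cup: bystander: white ceramic mug, 80 mm across, 60 mm high, handle at +y. Origin: bottom centre
- portafilter: bystander: coffee-machine filter holder lying flat: steel bowl 70 mm across and 35 mm high, round black handle reaching to 150 mm from the bowl along -x. Origin: bottom centre of the bowl
- saucers: bystander: stack of six white saucers, 150 mm across, 48 mm high. Origin: bottom centre
- pitcher: bystander: steel milk pitcher, 84 mm across, 110 mm high, handle at +y. Origin: bottom centre
- label_roll: bystander: roll of paper labels standing on end, 80 mm across, 60 mm high, 38 mm bore. Origin: bottom centre
- spoon: bystander: steel spoon with a wooden handle, lying flat, 170 mm long. Origin: middle of its length
- jar: bystander: glass jar with steel lid, 80 mm across, 120 mm high. Origin: bottom centre
Not all that is in view belongs to the job. Leave any orange or purple look-alike of the scanner alone.

How it is judged:
On the way, in this order (a step that is already met when the one before it is completed fails the run):
1. scanner held still 1 s, beam within 20 mm of the hotplate label's centre, 60 to 160 mm away, within 25 degrees of square on, scan line within 20 degrees of the label's length (x of hotplate_label in the frame of scanner_beam between 0.06 and 0.16 m and y of hotplate_label in the frame of scanner_beam between -0.02 and 0.02 m and z of hotplate_label in the frame of scanner_beam between -0.02 and 0.02 m and angle between the x axis of scanner_beam and the z axis of hotplate_label, either way round below 0.45 rad and angle between the y axis of scanner_beam and the y axis of hotplate_label, either way round below 0.35 rad and linear speed of scanner below 0.02 m/s and angular speed of scanner below 0.15 rad/s and contact force between the fingers and scanner above 1 N), for 1 s.
2. scanner held still 1 s, beam within 20 mm of the toaster label's centre, 60 to 160 mm away, within 25 degrees of square on, scan line within 20 degrees of the label's length (x of toaster_label in the frame of scanner_beam between 0.06 and 0.16 m and y of toaster_label in the frame of scanner_beam between -0.02 and 0.02 m and z of toaster_label in the frame of scanner_beam between -0.02 and 0.02 m and angle between the x axis of scanner_beam and the z axis of toaster_label, either way round below 0.45 rad and angle between the y axis of scanner_beam and the y axis of toaster_label, either way round below 0.35 rad and linear speed of scanner below 0.02 m/s and angular speed of scanner below 0.15 rad/s and contact force between the fingers and scanner above 1 N), for 1 s.
At the end, for the whole second after the job is handed in: the scanner stands upright (within 0.15 rad) and at rest with its front and back feet both on the rubber mat (no more than 12 mm above the table, both feet's middles inside the mat's outline) (x of scanner_foot_front in the frame of mat between -0.105 and 0.105 m and y of scanner_foot_front in the frame of mat between -0.07 and 0.07 m and z of each of scanner_foot_front, scanner_foot_back in the frame of mat below 0.012 m and x of scanner_foot_back in the frame of mat between -0.105 and 0.105 m and y of scanner_foot_back in the frame of mat between -0.07 and 0.07 m and angle between scanner's own z axis and vertical below 0.15 rad and linear speed of scanner below 0.02 m/s); the robot touches nothing.
It fails at once if a bystander is moved by more than 30 mm (distance of any of cup, portafilter, saucers, pitcher, label_roll, spoon, jar from where it was at the start of the episode above 0.03 m).
It fails at once if a machine is bumped (over 8 N) (contact force between anything else and hotplate above 8 N or contact force between anything else and toaster above 8 N).
It fails at once if the scanner is let fall (out of the fingers and faster than 0.6 m/s, a drop of about 2 cm) (contact force between the fingers and scanner below 0.1 N and linear speed of scanner above 0.6 m/s).
It also fails if it takes over 70 s, if anything falls off the work surface, if the arm or the gripper's body presses on something with over 40 N, if the wrist force passes 120 N, or if a joint passes its speed limit or range.

### The arm

A 7-joint arm with a two-finger parallel gripper is mounted at the origin on the work surface. World frame = base frame: x ahead of the robot, y to its left, z up, the work surface at z = 0. Lengths are in m, angles in rad, forces in N, time in s.
With the tool pointing down it reaches from about 0.4 to 0.85 m from the base axis. Payload 10.4 kg.
Tool frame: the origin (TCP) lies at the very end of the fingers, on their centre line; the grasp point (between the pads) lies manip.hold_point_z behind it (manip.hold_point_z is the distance from the TCP to the grasp point, in m); z points along the fingers, y is the direction in which the jaws open and shut (so a half turn about z gives the same grasp; the last joint's range is limited). The gripper opens to 85 mm and grips with 20 to 120 N. Pads are 22 mm wide; open, the fingers measure 114 mm over their backs; the gripper's body (76 mm by 85 mm) begins 54 mm behind the grasp point. The pads swing forward as they close: fully open they stand 13 mm farther back than shut.
Start: joints at [-1.331, 0.332, -0.065, 1.46, 0.022, 1.35, -0.088], TCP at [0.162, 0.604, 0.231] pointing down, gripper open.
Joint ranges: [-2.6, 2.6], [-0.5, 2.12], [-1.47, 1.34], [0.16, 2.42], [-1.27, 4.41], [0.06, 2.06], [-2.6, 2.6]. Speed limits (rad/s): [2.22, 2.22, 2.79, 2.79, 3.14, 3.14, 3.14].

### API

Orientations are given as a unit quaternion [x, y, z, w].
In Python, from workcell import manip gives the robot as it stands.
- The arm moves only by the tool jog_arm, never from a script. Its arguments are lists of equal length, an entry for each row: "translation": the shift along the world's x, y, z in mm, a list of three; "turn": the turn about the world's z in degrees. In form: {"translation": [[x, y, z], ...], "turn": [turn, ...]}. A call has 1 to 12 rows; each row is the pose to reach, as a shift and turn from the pose measured when the call began; what a row does not reach only later rows make up. A row lasts 1/12 s, in which the tool goes at most 41.7 mm and 7.16 degrees, less where a joint would pass 70% of its speed; a pose out of reach is approached as far as the arm can. A call with a gripper value outside its range is refused whole. "grip" is the finger opening in mm, from 0 to 85.4, set as the call begins (left out, the last holds). The fingers move at their own pace and stop on an object; "grip_force" is the grip in N (left out, the last holds). Time passes only in rows, so rows that repeat a pose let the fingers close. It gives the time, the measured TCP pose, the force and the opening at its end, in the units of the state.
- manip.get_obs(): the state, without advancing time (a new reading comes with each control period).
- manip.camera(name): name is "scene" or "top" or "wrist"; returns a dict with "frame" (420x560x3 uint8, red, green, blue), "mtx" (3x3 intrinsics, pixels), "pose" (4x4, takes a point from camera to world coordinates). Camera axes: x right, y down, z forward; pixel columns grow to the right and rows downward; lengths in m; the calibration is good to about 2 mm. A picture is of the moment at which its call begins. There is no depth.
- manip.hand_in(): hands the job in, once; it reports no verdict.
Trained networks look in a picture, given as the dict that the camera call returned (one of the last four; its "shot" number tells which), for a name from the list of things; names that differ only in an ending like _2 or _b are one class to them, and where a whole thing is asked for, a point or a joint stands for the part that bears it (a point fixed in the world has none). Each returns a list of dicts, best first, with "confidence" (0 to 1); they miss things now and then, are a little off and sometimes report something else, mostly with a low value. They report only what shows in the picture. A call takes as long as a camera call. They do not tell look-alikes from the thing itself.
- manip.outline_of(picture, label): "mask" (420x560 bool, what is visible of it) and "extent" ([left, top, right, bottom] in pixels, round what is visible of it).
- manip.pinpoint(picture, label): "at" ([column, row] in pixels: a listed point, or the origin of a listed thing).
The state is a dict: "clock": time; "joint_pos": joint angles; "joint_velocities": joint speeds; "tau": joint torques, N m; "position": TCP position; "ee_rot": TCP orientation; "ft_force": force on the tool from outside, world axes, zero at the start; "torque": the same for the moment, N m; "grip_width": opening from 0.0 (shut) to 1.0 (fully open).
Only numpy, scipy, OpenCV 4.12 (cv2) and the standard library are available. Lean on these libraries where they do the work, as an engineer would, in place of code of your own. Each camera call takes 0.05 s, during which the arm holds its last target. There are 200 camera calls.

## Working session

There is one attempt and no reset: what is moved stays moved. The work goes in short steps, Python scripts to look and compute and a tool call to move; the robot and the scene stay as the last step left them, time stands still between calls to the robot, and variables do not carry over. Pictures are saved under pics/ and viewed, about 8 in all and at most 12, crops included, and the job is handed in when it is done.

Besides the shell and the picture viewer there is one more tool, called after "Emit:" as name([rows], argument=value, ...), one row to a line, values as JSON. jog_arm: Moves the arm, as the interface text tells. Its arguments: {"type":"object","properties":{"translation":{"type":"array"},"turn":{"type":"array"},"grip":{"type":"number"},"grip_force":{"type":"number"}},"required":["translation","turn"]}

```bash
mkdir -p pics; cat > h.py <<'E'
import numpy as np, cv2
from workcell import manip
def save(p,n): cv2.imwrite('pics/'+n, p['frame'][:,:,::-1])
def ray(p,uv):
    K=np.array(p['mtx']);T=np.array(p['pose']);d=T[:3,:3]@np.linalg.inv(K)@[uv[0],uv[1],1.];return T[:3,3],d
def atz(p,uv,z):
    o,d=ray(p,uv);return o+d*(z-o[2])/d[2]
E
python3 - <<'E'
from h import *
print(manip.get_obs(), manip.hold_point_z)
ps={n:manip.camera(n) for n in('scene','top','wrist')}
for n,p in ps.items(): save(p,n+'0.png')
cv2.imwrite('pics/both0.png',cv2.resize(np.hstack([ps['scene']['frame'],ps['top']['frame']])[:,:,::-1],(1120,420)))
Z={'scanner':0,'scanner_grip':.05,'scanner_beam':.011,'scanner_foot_front':0,'scanner_foot_back':0,'hotplate':0,'hotplate_label':.069,'toaster':0,'toaster_label':.132,'mat':0,'cup':0,'portafilter':0,'saucers':0,'pitcher':0,'label_roll':0,'spoon':0,'jar':0}
for n in('top','scene'):
  for l,z in Z.items():
    for r in manip.pinpoint(ps[n],l)[:3]: print(n,l,np.round(r['confidence'],2),np.round(r['at'],0),np.round(atz(ps[n],r['at'],z),3))
E
```

```text
{'clock': 0.0, 'joint_pos': array([-1.33063925,  0.33288416, -0.06470507,  1.46096309,  0.02157529,
        1.34990182, -0.08849158]), 'joint_velocities': array([-0.00188909,  0.00013054,  0.00101453, -0.00222167,  0.00014325,
        0.00020131, -0.00023724]), 'tau': array([ 1.46552502e-04, -6.25436568e+01,  4.90647659e-02, -3.91615856e+01,
        1.62422756e-02,  9.95560287e-03, -4.06132472e-05]), 'position': array([0.16223438, 0.60317549, 0.23049788]), 'ee_rot': array([ 1.30986402e-01,  9.91383895e-01, -7.27228295e-04, -7.44691615e-05]), 'ft_force': array([-0.47324832,  0.20138717,  0.89170332]), 'torque': array([0.0093353 , 0.03674996, 0.03884689]), 'grip_width': 1.0005728803716518} 0.0187
top scanner 0.92 [203. 281.] [0.248 0.253 0.   ]
top scanner 0.77 [165. 225.] [0.432 0.383 0.   ]
top scanner 0.47 [254. 223.] [0.439 0.088 0.   ]
top scanner_grip 0.97 [203. 287.] [0.233 0.241 0.05 ]
top scanner_grip 0.63 [122. 260.] [0.316 0.504 0.05 ]
top scanner_grip 0.62 [164. 229.] [0.415 0.371 0.05 ]
top scanner_beam 0.76 [171. 205.] [0.497 0.363 0.011]
top scanner_beam 0.73 [188. 263.]
[... 2246 characters left out ...]
scene hotplate 0.69 [399. 284.] [0.369 0.366 0.   ]
scene hotplate_label 0.95 [290. 289.] [0.631 0.185 0.069]
scene toaster 0.56 [189. 227.] [ 0.646 -0.243  0.   ]
scene toaster_label 0.95 [175. 192.] [ 0.647 -0.276  0.132]
scene mat 0.87 [210. 181.] [ 0.45  -0.378  0.   ]
scene cup 0.87 [307. 249.] [ 0.452  0.095 -0.   ]
scene portafilter 0.58 [268. 243.] [ 0.517 -0.012  0.   ]
scene saucers 0.49 [176. 192.] [ 0.574 -0.415  0.   ]
scene pitcher 0.74 [378. 372.] [0.624 0.465 0.   ]
scene pitcher 0.23 [297. 313.] [0.639 0.221 0.   ]
scene label_roll 0.65 [262. 214.] [ 0.439 -0.118 -0.   ]
scene label_roll 0.37 [290. 286.] [ 0.588  0.149 -0.   ]
scene spoon 0.56 [434. 369.] [0.526 0.558 0.   ]
```

View pics/top0.png

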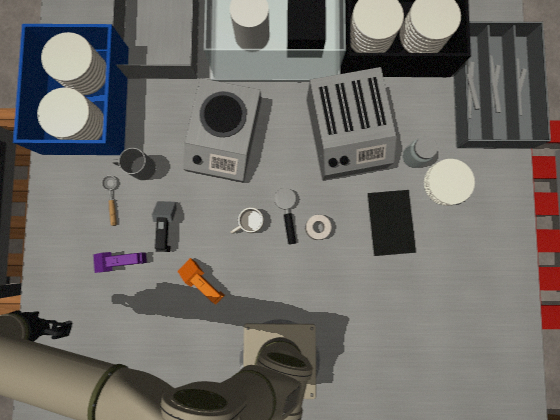

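View pics/scene0.png

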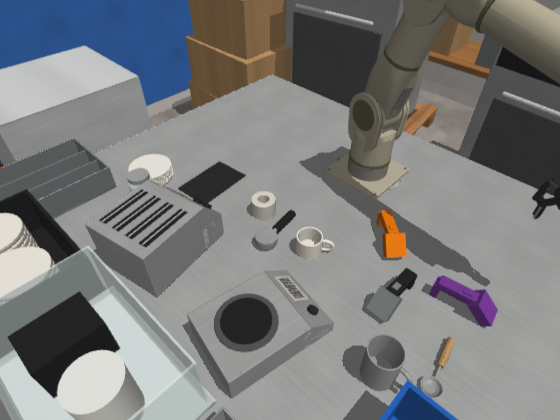

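The top picture shows three scanner shapes: grey and black at (165,225), orange at (203,281) and purple at (120,260). The description gives a black handle and grey head, so I choose the one at (165,225). The mat is at (392,222), the hotplate label at (224,163) and the toaster label at (371,154). The scene view agrees: grey scanner at (390,295), orange at (392,235), purple at (465,298).

Emit:
jog_arm([
  [30,-28,0],
  [60,-57,0],
  [90,-85,0],
  [119,-113,0],
  [149,-142,0],
  [179,-170,0],
  [208,-200,0],
  [228,-220,0],
  [235,-227,0],
  [235,-227,0],
  [235,-227,0],
], turn=[3,6,9,12,12,12,12,12,12,12,12])

```text
clock: 2.77
position: [0.397, 0.3771, 0.2314]
ee_rot: [0.027, 1.0, 0.0, -0.0]
ft_force: [-0.8, 1.0, -0.6]
grip_width: 1.0
```

```bash
cat >> h.py <<'E'
def tri(ps,label,near=None,tol=.06,z=0):
    # least-squares intersection of rays, best candidate near a guess
    A=np.zeros((3,3));b=np.zeros(3);n=0
    for p in ps:
        for r in manip.pinpoint(p,label):
            g=atz(p,r['at'],z)
            if near is None or np.hypot(*(g[:2]-near))<tol:
                o,d=ray(p,r['at']);d=d/np.linalg.norm(d);P=np.eye(3)-np.outer(d,d);A+=P;b+=P@o;n+=1;break
    return (np.linalg.solve(A,b) if n>1 else None),n
def yaw_tool():
    x,y,z,w=manip.get_obs()['ee_rot'];R=np.array([2*(x*y-z*w),1-2*(x*x+z*z)]);return np.degrees(np.arctan2(-R[0],R[1]))
E
python3 - <<'E'
from h import *
o=manip.get_obs();print(o['clock'],o['position'],yaw_tool())
w=manip.camera('wrist');t=manip.camera('top');s=manip.camera('scene')
c=w['frame'].copy()
for l,z in(('scanner_grip',.05),('scanner_beam',.011),('scanner_foot_front',0),('scanner_foot_back',0),('scanner',0)):
  for r in manip.pinpoint(w,l)[:2]:
    print(l,round(r['confidence'],2),np.round(r['at']),np.round(atz(w,r['at'],z),3))
    cv2.circle(c,tuple(int(v) for v in r['at']),3,(255,0,0),-1)
m=manip.outline_of(w,'scanner')[0];print(m['extent'])
g=lambda p,x0,x1,y0,y1:cv2.resize(p['frame'][y0:y1,x0:x1],None,fx=4,fy=4,interpolation=cv2.INTER_CUBIC)
a=g(t,190,270,135,185);b=g(t,330,410,135,185);q=np.vstack([a,b])
cv2.imwrite('pics/w1.png',c[:,:,::-1]);cv2.imwrite('pics/lab1.png',q[:,:,::-1])
for l,nr,z in(('hotplate_label',(.628,.183),.069),('toaster_label',(.643,-.276),.132),('hotplate',(.63,.21),0),('toaster',(.65,-.25),0),('mat',(.447,-.375),0)):
    print(l,tri([t,s],l,nr,.06,z))
for l in('hotplate','toaster','mat'):
    for n,p in(('top',t),('scene',s)):
        r=manip.outline_of(p,l)
        if r:
            cs,_=cv2.findContours(r[0]['mask'].astype('u1'),0,2);k=max(cs,key=cv2.contourArea)
            pts=cv2.boxPoints(cv2.minAreaRect(k)) if n=='top' else cv2.approxPolyDP(k,6,True)[:,0]
            if n=='top' or l=='mat': print(l,n,[np.round(atz(p,u,.004 if l=='mat' else .09),3)[:2].tolist() for u in pts])
E
```

```text
2.7667 [0.39695301 0.3770676  0.23138299] -3.069403133904573
scanner_grip 0.92 [286. 196.] [0.411 0.377 0.05 ]
scanner_grip 0.71 [429.  82.] [0.316 0.505 0.05 ]
scanner_beam 0.82 [204.  75.] [0.298 0.305 0.011]
scanner_beam 0.76 [510.  70.] [0.309 0.596 0.011]
scanner_foot_front 0.61 [196.  68.] [0.289 0.296 0.   ]
scanner_foot_back 0.79 [357.  97.] [0.325 0.453 0.   ]
scanner_foot_back 0.66 [283. 132.] [0.356 0.377 0.   ]
scanner 0.9 [429.  80.] [0.313 0.524 0.   ]
scanner 0.63 [287. 200.] [0.429 0.377 0.   ]
[255.8, 121.5, 321.5, 275.6]
hotplate_label (array([0.62206591, 0.18234624, 0.05698352]), 2)
toaster_label (array([ 0.6376956 , -0.27439815,  0.1248017 ]), 2)
hotplate (array([ 0.62863649,  0.21505838, -0.02525141]), 2)
toaster (array([ 0.63326329, -0.24409057, -0.00646945]), 2)
mat (array([ 4.49934143e-01, -3.71135832e-01, -2.24375013e-04]), 2)
hotplate top [[0.601, 0.321], [0.906, 0.268], [0.862, 0.059], [0.559, 0.117]]
toaster top [[0.895, -0.068], [0.946, -0.327], [0.618, -0.378], [0.57, -0.126]]
mat top [[0.545, -0.284], [0.561, -0.431], [0.346, -0.447], [0.33, -0.303]]
mat scene [[0.34, -0.314], [0.357, -0.438], [0.555, -0.421], [0.524, -0.291]]
```

View pics/w1.png

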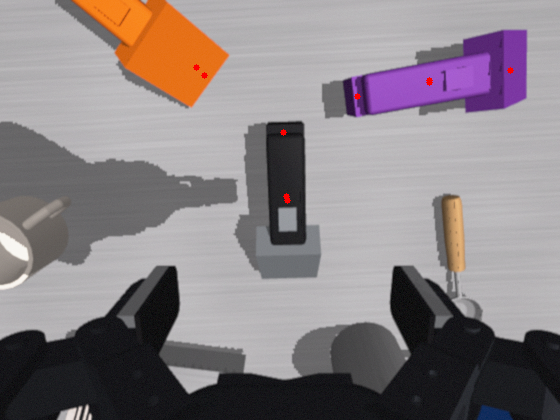

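View pics/lab1.png

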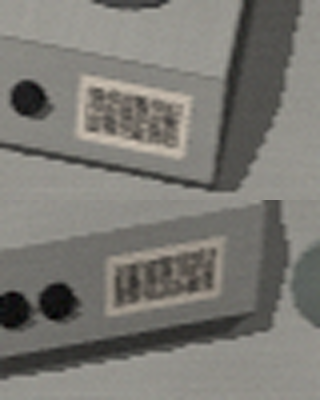

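The wrist view shows the black handle and grey head at (286,196), with orange at the upper left and purple at the upper right. The choice is confirmed and the handle is nearly parallel to x. The label crop shows barcodes on both panels, with the hotplate at about -9° and the toaster at about +9°.

Emit:
jog_arm([
  [11,0,-35],
  [11,0,-70],
  [11,0,-105],
  [11,0,-135],
  [11,0,-160],
  [11,0,-180],
  [11,0,-193],
  [11,0,-201],
  [11,0,-201],
  [11,0,-201],
], turn=[2,2,2,2,2,2,2,2,2,2])

```text
clock: 4.85
position: [0.4085, 0.3767, 0.0307]
ee_rot: [0.009, 1.0, 0.0, 0.0]
ft_force: [-0.4, 0.2, 0.1]
grip_width: 1.001
```

Emit:
jog_arm([
  [0,0,0],
  [0,0,0],
  [0,0,0],
  [0,0,0],
  [0,0,0],
  [0,0,0],
  [0,0,0],
  [0,0,0],
  [0,0,0],
  [0,0,0],
], turn=[0,0,0,0,0,0,0,0,0,0], grip=20, grip_force=70)

```text
clock: 5.68
position: [0.4088, 0.377, 0.0314]
ee_rot: [0.009, 1.0, 0.0, 0.0]
ft_force: [-1.4, -1.2, 7.1]
grip_width: 0.39
```

Emit:
jog_arm([
  [0,0,10],
  [0,0,30],
  [0,0,55],
  [0,0,85],
  [0,-5,115],
  [5,-25,129],
  [20,-55,129],
  [35,-90,129],
  [48,-125,129],
  [56,-150,129],
  [59,-162,129],
  [59,-164,129],
], turn=[0,0,0,0,0,-1,-3,-5,-7,-9,-9.5,-9.5])

```text
clock: 6.68
position: [0.4686, 0.2099, 0.1608]
ee_rot: [0.094, 0.996, 0.0, 0.0]
ft_force: [0.4, 0.5, -2.4]
grip_width: 0.386
```

Emit:
jog_arm([
  [0,0,0],
  [0,0,0],
  [0,0,0],
], turn=[0,0,0])

```text
clock: 6.93
position: [0.4681, 0.2113, 0.1608]
ee_rot: [0.093, 0.996, 0.0, 0.0]
ft_force: [0.1, 0.2, -2.4]
grip_width: 0.388
```

```bash
cat > chk.py <<'E'
from h import *
import sys
lab,nx,ny,z,n=sys.argv[1],float(sys.argv[2]),float(sys.argv[3]),float(sys.argv[4]),sys.argv[5]
o=manip.get_obs();P=o['position'];print(o['clock'],P.round(4),yaw_tool().round(2),o['grip_width'].round(3))
ps=[manip.camera(k) for k in('top','scene','wrist')]
for k,p in zip(('top','scene','wrist'),ps):
    for l,g,zz in((lab,(nx,ny),z),('scanner_beam',P[:2]+[.09,0],P[2]-.02),('scanner_foot_front',P[:2]+[.08,0],P[2]-.031),('scanner_foot_back',P[:2]-[.053,0],P[2]-.031),('scanner_grip',P[:2],P[2]+.0187)):
        for r in manip.pinpoint(p,l):
            q=atz(p,r['at'],zz)
            if np.hypot(*(q[:2]-g))<.06: print(k,l,round(r['confidence'],2),np.round(r['at']),q.round(3));break
save(ps[1],n+'_s.png')
im=[cv2.resize(ps[1]['frame'],(400,300)),cv2.resize(ps[2]['frame'],(400,300))]
cv2.imwrite('pics/'+n+'.png',np.hstack(im)[:,:,::-1])
E
python3 chk.py hotplate_label .628 .183 .069 hp
```

```text
Traceback (most recent call last):
  File "chk.py", line 4, in <module>
    o=manip.get_obs();P=o['position'];print(o['clock'],P.round(4),yaw_tool().round(2),o['grip_width'].round(3))
                                                                                      ^^^^^^^^^^^^^^^^^^^^^
AttributeError: 'float' object has no attribute 'round'
```

```bash
sed -i "s/o\['grip_width'\].round(3)/o['grip_width']/" chk.py; python3 chk.py hotplate_label .628 .183 .069 hp
```

```text
6.9333 [0.4681 0.2113 0.1608] -10.7 0.3880302693609909
top hotplate_label 0.95 [223. 165.] [0.62  0.184 0.069]
top scanner_beam 0.91 [219. 182.] [0.554 0.185 0.141]
top scanner_foot_front 0.95 [215. 189.] [0.534 0.198 0.13 ]
top scanner_grip 0.74 [208. 207.] [0.472 0.211 0.18 ]
scene hotplate_label 0.61 [289. 286.] [0.627 0.179 0.069]
scene scanner_beam 0.96 [313. 260.] [0.566 0.201 0.141]
scene scanner_foot_front 0.71 [314. 260.] [0.556 0.199 0.13 ]
scene scanner_foot_back 0.85 [352. 235.] [0.416 0.217 0.13 ]
scene scanner_grip 0.83 [342. 231.] [0.468 0.212 0.18 ]
wrist scanner_foot_front 0.68 [285. 297.] [0.499 0.205 0.13 ]
wrist scanner_grip 0.85 [285. 298.] [0.47 0.21 0.18]
```

View pics/hp.png

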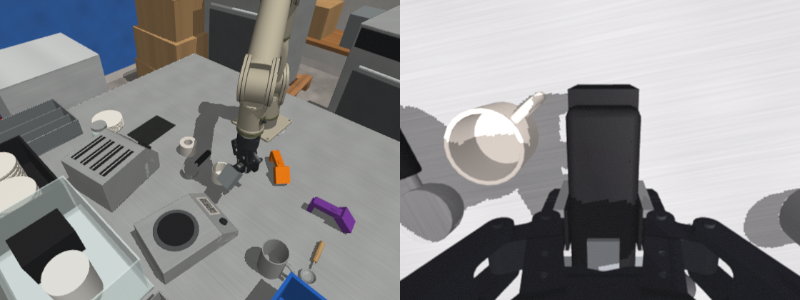

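The scanner is held level with its head in front of the hotplate label at scene pixel (289,286). The label comes out within about 3 mm of the beam, so I hold still here.

Emit:
jog_arm([
  [0,0,0],
  [0,0,0],
  [0,0,0],
  [0,0,0],
  [0,0,0],
  [0,0,0],
  [0,0,0],
  [0,0,0],
  [0,0,0],
  [0,0,0],
  [0,0,0],
  [0,0,0],
], turn=[0,0,0,0,0,0,0,0,0,0,0,0])

```text
clock: 8.83
position: [0.4686, 0.2099, 0.1608]
ee_rot: [0.094, 0.996, 0.0, 0.0]
ft_force: [0.3, 0.0, -2.3]
grip_width: 0.388
```

Emit:
jog_arm([
  [0,0,0],
  [0,0,0],
  [0,0,0],
  [0,0,0],
  [0,0,0],
  [0,0,0],
  [0,0,0],
  [0,0,0],
], turn=[0,0,0,0,0,0,0,0])

```text
clock: 9.5
position: [0.4686, 0.2099, 0.1608]
ee_rot: [0.094, 0.996, 0.0, 0.0]
ft_force: [1.6, 0.0, -1.5]
grip_width: 0.39
```

Emit:
jog_arm([
  [-8,0,20],
  [-20,-10,45],
  [-30,-30,68],
  [-30,-65,72],
  [-30,-100,72],
  [-30,-135,72],
  [-30,-170,72],
  [-30,-205,72],
  [-30,-240,72],
  [-30,-270,72],
  [-30,-290,72],
  [-30,-300,72],
], turn=[0,0,1,3,5,7,9,11,13,15,17,18])

```text
clock: 10.5
position: [0.4382, -0.0934, 0.2331]
ee_rot: [-0.062, 0.998, 0.0, 0.001]
ft_force: [-0.0, 0.6, -2.3]
grip_width: 0.388
```

Emit:
jog_arm([
  [0,-30,0],
  [0,-65,0],
  [0,-100,0],
  [0,-135,0],
  [4,-170,0],
  [14,-195,-2],
  [26,-207,-6],
  [38,-211,-9],
  [44,-211,-10],
  [44,-211,-10],
  [44,-211,-10],
], turn=[0,1,2,2.7,2.7,2.7,2.7,2.7,2.7,2.7,2.7])

```text
clock: 11.42
position: [0.482, -0.3038, 0.2229]
ee_rot: [-0.085, 0.996, 0.0, 0.0]
ft_force: [-0.7, 0.1, -2.4]
grip_width: 0.387
```

```bash
python3 chk.py toaster_label .643 -.276 .132 to
```

```text
11.4167 [ 0.482  -0.3038  0.2229] 9.79 0.38744066516865366
top toaster_label 0.75 [370. 153.] [ 0.645 -0.273  0.132]
top scanner_foot_front 0.86 [380. 180.] [ 0.553 -0.288  0.192]
scene toaster_label 0.6 [172. 192.] [ 0.653 -0.281  0.132]
scene scanner_beam 0.89 [188. 162.] [ 0.579 -0.284  0.203]
scene scanner_foot_front 0.57 [191. 164.] [ 0.572 -0.28   0.192]
scene scanner_foot_back 0.59 [221. 142.] [ 0.431 -0.31   0.192]
scene scanner_grip 0.59 [205. 136.] [ 0.489 -0.306  0.242]
wrist scanner_grip 0.9 [284. 296.] [ 0.484 -0.305  0.242]
```

View pics/to.png

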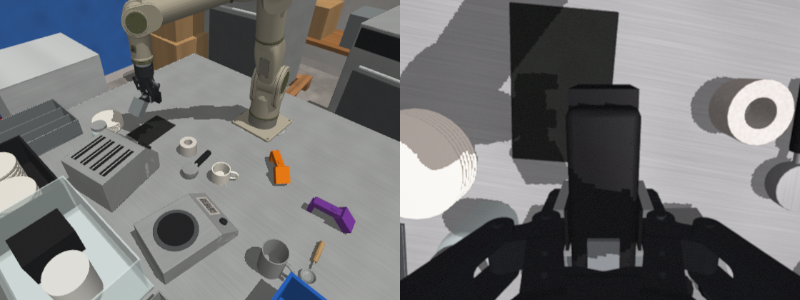

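The head faces the toaster label at scene pixel (172,192), with estimated aim errors under 5 mm, and the black mat is visible below in the wrist view. I hold still here.

Emit:
jog_arm([
  [2,0,0],
  [2,0,0],
  [2,0,0],
  [2,0,0],
  [2,0,0],
  [2,0,0],
  [2,0,0],
  [2,0,0],
  [2,0,0],
  [2,0,0],
  [2,0,0],
  [2,0,0],
], turn=[0,0,0,0,0,0,0,0,0,0,0,0])

```text
clock: 13.32
position: [0.4842, -0.3044, 0.2231]
ee_rot: [-0.085, 0.996, 0.0, 0.001]
ft_force: [0.4, 0.3, -2.1]
grip_width: 0.384
```

Emit:
jog_arm([
  [0,0,0],
  [0,0,0],
  [0,0,0],
  [0,0,0],
  [0,0,0],
  [0,0,0],
  [0,0,0],
  [0,0,0],
], turn=[0,0,0,0,0,0,0,0])

```text
clock: 13.98
position: [0.4842, -0.3044, 0.223]
ee_rot: [-0.085, 0.996, 0.0, 0.001]
ft_force: [-0.1, -1.3, -1.9]
grip_width: 0.39
```

Emit:
jog_arm([
  [-12,0,0],
  [-28,-10,0],
  [-42,-30,0],
  [-49,-52,-5],
  [-49,-66,-20],
  [-49,-69,-48],
  [-49,-69,-80],
  [-49,-69,-112],
  [-49,-69,-140],
  [-49,-69,-160],
  [-49,-69,-172],
  [-49,-69,-176],
], turn=[0,-1,-2,-3,-4.3,-4.3,-4.3,-4.3,-4.3,-4.3,-4.3,-4.3])

```text
clock: 14.98
position: [0.4337, -0.3734, 0.0455]
ee_rot: [-0.047, 0.999, 0.001, -0.0]
ft_force: [-0.3, -0.3, -1.8]
grip_width: 0.393
```

```bash
python3 chk.py mat .449 -.372 .004 mt
```

```text
14.9833 [ 0.4337 -0.3734  0.0455] 5.38 0.39267100209055944
top mat 0.9 [388. 221.] [ 0.449 -0.358  0.004]
top scanner_beam 0.65 [394. 197.] [ 0.526 -0.373  0.026]
top scanner_foot_front 0.69 [387. 206.] [ 0.498 -0.353  0.015]
top scanner_grip 0.57 [400. 223.] [ 0.439 -0.378  0.064]
scene mat 0.63 [209. 178.] [ 0.445 -0.39   0.004]
scene scanner_beam 0.96 [196. 186.] [ 0.521 -0.363  0.026]
scene scanner_foot_front 0.62 [195. 191.] [ 0.53  -0.356  0.015]
scene scanner_foot_back 0.8 [224. 171.] [ 0.388 -0.372  0.015]
scene scanner_grip 0.63 [210. 164.] [ 0.433 -0.385  0.064]
wrist scanner_grip 0.94 [284. 296.] [ 0.438 -0.375  0.064]
```

View pics/mt.png

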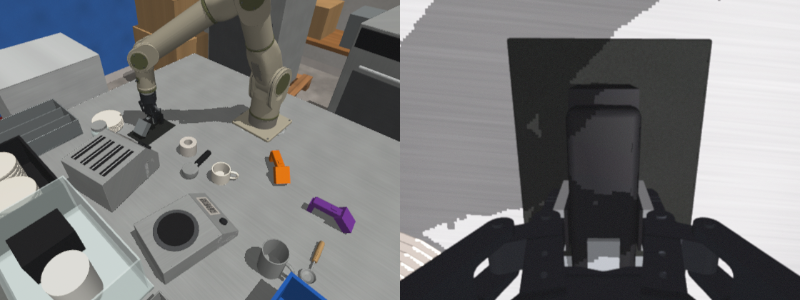

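The wrist view shows the scanner centred over the mat, with the mat edges at columns 510 and 710 and the tail inside the back edge. I lower it gently.

Emit:
jog_arm([
  [0,0,-3],
  [0,0,-5],
  [0,0,-7],
  [0,0,-8.5],
  [0,0,-9],
  [0,0,-9],
], turn=[0,0,0,0,0,0])

```text
clock: 16.38
position: [0.4351, -0.3734, 0.0378]
ee_rot: [-0.048, 0.999, 0.0, 0.001]
ft_force: [-0.1, -0.3, -2.3]
grip_width: 0.389
```

Emit:
jog_arm([
  [0,0,-1],
  [0,0,-2],
  [0,0,-2.5],
  [0,0,-2.5],
], turn=[0,0,0,0])

```text
clock: 16.72
position: [0.4351, -0.3734, 0.0355]
ee_rot: [-0.047, 0.999, 0.0, 0.001]
ft_force: [-0.4, 1.4, 0.6]
grip_width: 0.386
```

Emit:
jog_arm([
  [0,0,-0.5],
  [0,0,-0.5],
  [0,0,-0.5],
], turn=[0,0,0])

```text
clock: 16.97
position: [0.4352, -0.3734, 0.0355]
ee_rot: [-0.047, 0.999, 0.0, 0.001]
ft_force: [-2.3, 3.1, 6.7]
grip_width: 0.385
```

Emit:
jog_arm([
  [0,0,0],
  [0,0,0],
  [0,0,0],
  [0,0,0],
  [0,0,0],
  [0,0,0],
  [0,0,0],
  [0,0,0],
], turn=[0,0,0,0,0,0,0,0], grip=80, grip_force=20)

```text
clock: 17.63
position: [0.4352, -0.3735, 0.0355]
ee_rot: [-0.047, 0.999, 0.0, 0.001]
ft_force: [0.3, -0.3, -0.3]
grip_width: 0.934
```

Emit:
jog_arm([
  [0,0,10],
  [0,0,30],
  [0,0,60],
  [0,0,90],
  [0,0,120],
  [0,0,145],
  [0,0,155],
  [0,0,155],
  [0,0,155],
], turn=[0,0,0,0,0,0,0,0,0])

```text
clock: 18.38
position: [0.4352, -0.3733, 0.1904]
ee_rot: [-0.048, 0.999, 0.0, 0.001]
ft_force: [-1.1, -0.4, -0.1]
grip_width: 0.938
```

```bash
python3 chk.py mat .449 -.372 .004 end
```

```text
18.3833 [ 0.4352 -0.3733  0.1904] 5.45 0.9382468423808638
top mat 0.55 [391. 221.] [ 0.45  -0.367  0.004]
top scanner_beam 0.78 [391. 198.] [ 0.504 -0.323  0.17 ]
top scanner_foot_front 0.7 [390. 205.] [ 0.484 -0.323  0.159]
top scanner_foot_back 0.82 [391. 244.] [ 0.37  -0.322  0.159]
top scanner_grip 0.73 [394. 218.] [ 0.44  -0.32   0.209]
scene mat 0.98 [212. 182.] [ 0.453 -0.361  0.004]
wrist scanner_foot_back 0.87 [281. 122.] [ 0.373 -0.381  0.159]
wrist scanner_grip 0.66 [280. 197.] [ 0.396 -0.379  0.209]
```

View pics/end.png

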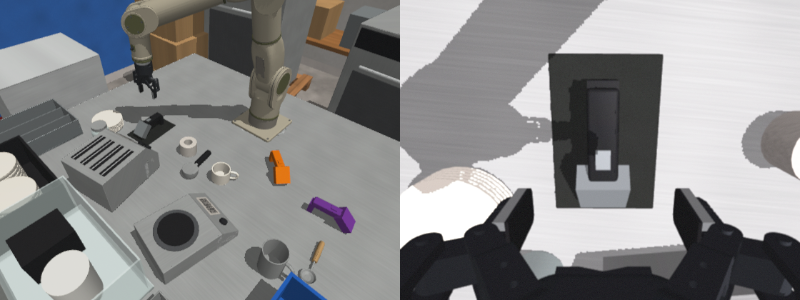

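The scanner stands upright inside the mat, with the tail at (600,85) and the head at (603,190). I'll work out the foot margins from this view.

```bash
python3 - <<'E'
from h import *
w=manip.camera('wrist');s=manip.camera('scene');t=manip.camera('top')
for l in('mat','scanner_foot_back','scanner_foot_front','scanner_beam','scanner'):
  for n,p in(('w',w),('s',s),('t',t)):
    for r in manip.pinpoint(p,l):
      q=atz(p,r['at'],.015 if 'beam' in l else .004)
      if np.hypot(q[0]-.45,q[1]+.37)<.12: print(l,n,round(r['confidence'],2),q.round(3));break
# mat corners seen in the wrist view (800x300 sheet -> full frame x1.4)
for u in((549,53),(663,56),(655,209),(556,206)): print(atz(w,((u[0]-400)*1.4,u[1]*1.4),.004).round(3))
E
```

```text
mat s 0.64 [ 0.449 -0.363  0.004]
mat t 0.65 [ 0.445 -0.38   0.004]
scanner_foot_back w 0.75 [ 0.382 -0.38   0.004]
scanner_foot_back s 0.65 [ 0.386 -0.381  0.004]
scanner_foot_back t 0.95 [ 0.378 -0.371  0.004]
scanner_foot_front s 0.76 [ 0.513 -0.347  0.004]
scanner_foot_front t 0.69 [ 0.5   -0.36   0.004]
scanner_beam w 0.88 [ 0.526 -0.368  0.015]
scanner_beam s 0.71 [ 0.524 -0.365  0.015]
scanner_beam t 0.86 [ 0.509 -0.371  0.015]
scanner w 0.76 [ 0.457 -0.372  0.004]
scanner s 0.94 [ 0.449 -0.372  0.004]
scanner t 0.69 [ 0.458 -0.371  0.004]
[ 0.348 -0.448  0.004]
[ 0.338 -0.31   0.004]
[ 0.546 -0.289  0.004]
[ 0.554 -0.431  0.004]
```

```bash
python3 -c "
from workcell import manip
print(manip.hand_in())"
```

```text
the job is handed in; nothing more can be done
None
```

I scanned the hotplate label and then the toaster label with the grey and black scanner, set it down on the mat, let go, and handed the job in. No verdict was given. I hadn't measured the scans directly, so the figures below come from the camera.

- **Scans:** Each label was held for over 1.5 s with the window about 10 cm away. The estimated aim error was under 5 mm for both. The beam was about 10° off square at the hotplate and 5° at the toaster, because the tool cannot tilt.
- **Parking:** In the last pictures the scanner stands upright on the mat. The feet are at x ≈ 0.38 and 0.51, and the mat runs from about 0.34 to 0.55. The sideways margin is also comfortable, and the gripper is open and about 15 cm above.
- **Clutter and machines:** The clutter looked unmoved in the final picture, but I did not measure each item. The wrist force stayed under about 8 N in every reading, and no bump was noticed.
- **Disagreements:** Single-picture estimates of the mat centre and the front foot differed by up to about 20 mm between cameras. For the two label centres the difference was about 10 mm. In every case this left the feet inside the mat outline.

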